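# Load a salami into the food slicer

### The job

Load the food slicer: first bring its carriage all the way to the loading stop, clear of the blade, then draw the pusher back and lay the salami between the carriage's two raised ribs, its flat cut end facing the upright gauge plate and its rounded end the pusher. Let go, and slide the pusher up until it holds the salami lightly against the gauge plate. Do not touch the blade or jam or drop the salami, and leave the other things on the worktop where they stand.

Things in the scene. Friction and masses are not known exactly. Their poses are not given: they have to be found in the camera images.
- slicer: White food slicer, fixed, 365 mm wide (y), 270 deep (x), 230 high. Origin: worktop under its base; z up, x away from the user, y left along the carriage's travel. At the right an upright gauge plate: near face x = 0.030, y -0.172 to 0, top z = 0.124. At the left the blade and, behind it, the housing (y -0.01 to 0.18, x over 0.035, z to 0.23). The carriage runs in front of both (x < 0.023).
- blade: The slicer's round steel blade, 174 mm across, upright, fixed. Origin: centre of its back face, at (0.0425, 0.085, 0.132) in the slicer's frame; it faces the user (-x of the slicer). Not to be touched.
- carriage (a joint): Carriage: aluminium tray 156 x 182 mm on two rods, top face 55 mm above the worktop, black upright handle at its right. Value in m: 0 = loading stop (right, in front of the gauge plate), 0.12 = far left, in front of the blade; + is along the slicer's y. Slides with about 6 N and stays where left.
- carriage_grip (a point): Grip point on the axis of the carriage's upright round handle (23 to 28 mm thick, 63 to 128 mm above the worktop), 110 mm above the worktop. Moves with the carriage; axes as the slicer's. At carriage value 0 it is at (-0.055, -0.162, 0.110) in the slicer's frame. The ribs' middle line lies 97 mm to its +y.
- pusher (a joint): Pusher: black upright plate 64 mm wide riding on the carriage along the slicer's x, facing the gauge plate; top edge 42 mm above the tray, knob behind. Value in m: 0 = drawn fully back to the user, 0.065 = fully forward. Gap from its face to the gauge plate = 0.125 - value. Slides with about 2 N and stays where left.
- pusher_grip (a point): Grip point on the axis of the pusher's upright round knob (20 to 27 mm thick, 46 to 84 mm above the tray): 123 mm above the worktop, 19 mm behind the pusher's face. Moves with carriage and pusher; axes as the slicer's. Fingers that close along the slicer's y stay clear of the salami's end.
- nest (a point): Where the salami's centre lies when it rests on the carriage's two ribs with its cut end on the gauge plate: 45 mm before the plate, midway between the ribs, 25 mm above the tray (80 mm above the worktop). Axes as the slicer's; moves with the carriage. Ribs run along x, 6 mm high, 8 wide, middles 36 mm apart; the tray beside them is flat.
- salami: A stub of string-tied salami lying on the worktop among other ingredients: round, 48 mm thick, 90 mm long, 0.17 kg; one end cut flat across, the other rounded. Origin: on its skin, 24 mm below its centre as it first lies; x along its length, toward the flat cut end.
- salami_center (a point): The salami's centre, on its axis; axes as the salami's (x along its length toward the cut end).
- cut_face (a point): Centre of the salami's flat cut end, 45 mm from the salami's centre along its x; axes as the salami's.
- lime: A bystander, loose: a green lime, 52 x 45 x 45 mm, lying on the worktop. Origin: under its middle.
- garlic: A bystander, loose: a garlic bulb, 48 x 50 x 51 mm. Origin: under its middle.
- tin: A bystander, loose: a round food tin, 76 mm across, 58 mm high. Origin: under its middle.
- spice_jar: A bystander, loose: a round spice jar with a dark cap, 41 mm across, 105 mm high. Origin: under its middle.
- shaker: A bystander, loose: a round shaker with a grey top, 44 mm across, 90 mm high. Origin: under its middle.
- onion: A bystander, loose: an onion, 82 x 83 x 94 mm, at the back of the worktop. Origin: under its middle.

How it is judged:
By the outcome, as a careful person would: the job done as asked, in the order asked, and still so for the second after the job is handed in, with the robot touching nothing.
It also fails if it takes over 67 s, if anything falls off the work surface, if the arm or the gripper's body presses on something with over 40 N, if the wrist force passes 120 N, or if a joint passes its speed limit or range.

### The arm

A 6-joint arm with a two-finger parallel gripper is mounted at the origin on a cart in front of the work surface, level with it; the furniture and walls round the work are solid. World frame = base frame: x ahead of the robot, y to its left, z up, the work surface at z = 0. Lengths are in m, angles in degrees, forces in N, time in s.
With the tool pointing down it reaches from about 0.3 to 0.75 m from the base axis. Payload 8.5 kg.
Tool frame: the origin (TCP) lies midway between the tips of the shut fingers; the grasp point (between the pads) lies grasp_offset behind it (grasp_offset is the distance from the TCP to the grasp point, in m); z points along the fingers, y is the line along which they close (so a half turn about z gives the same grasp; the last joint's range is limited). The gripper opens to 85 mm and grips with 20 to 120 N. Pads are 22 mm wide; open, the fingers measure 114 mm over their backs; the gripper's body (76 mm by 85 mm) begins 54 mm behind the grasp point. The pads swing forward as they close: fully open they stand 13 mm farther back than shut.
Start: joints at [-12.336, 21.807, 74.336, -0, 83.858, -12.336], TCP at [0.55, 0, 0.231] pointing down, gripper open.
Joint ranges: [-178.18, 178.18], [-50.72, 133.34], [12.68, 142.11], [-81.47, 261.47], [9.98, 163.14], [-165.26, 165.26]. Speed limits (degrees/s): [136.94, 136.94, 180, 180, 180, 180].

### API

Orientations are given as a 3x3 rotation matrix whose columns are the frame's x, y, z axes.
In Python, from rig import observe, get_image, camera_params, close_job, grasp_offset gives the robot as it stands.
- The arm moves only by the shell command python3 -m handwheel 'ROWS' [OPENING] [FORCE]. ROWS is JSON, a list of rows, each a list of 2 entries, a list of its own where there are three numbers: the shift along the tool's x, y, z as a fraction of full scale, then the turn, a rotation vector about the tool's x, y, z as a fraction of full scale. In form: [[[dx, dy, dz], [ax, ay, az]], ...]. A call has 1 to 10 rows; each row is the pose to reach, as a shift and turn from the pose commanded when the call began, along the tool's axes at that moment, turning the shorter way round; what a row does not reach only later rows make up. Full scale, the value 1, is 0.5 m for a shift and pi rad for a turn. A row lasts 1/10 s, in which the tool goes at most 50 mm and 8.59 degrees, less where a joint would pass 70% of its speed; a pose out of reach is approached as far as the arm can. A call with a number of a shift or a turn outside -1 to 1 is refused whole. A call with a gripper value outside its range is refused whole. OPENING is the opening, from 0 (shut) to 1 (fully open), set as the call begins (- or left out, the last holds). The fingers move at their own pace and stop on an object; FORCE is the grip in N (left out, the last holds). Time passes only in rows, so rows that repeat a pose let the fingers close. It gives the time, the measured TCP pose, the force, the opening and the grip force at its end, in the units of the state.
- observe(): the state, without advancing time (a new reading comes with each control period).
- get_image(name): name is "scene" or "side" or "wrist"; returns (picture, depth): 384x512x3 uint8, red, green, blue; 384x512 float32, m along the optical axis (not along the pixel's ray), 0 where there is no reading.
- camera_params(name): a dict with "K" (3x3 intrinsics, pixels), "k1" (the pictures are not rectified: a ray, as slopes to the right and down, at radius r is drawn at 1 + k1 r^2 times it, then the intrinsics apply), "R" (3x3) and "t" (3): a world point X has camera coordinates R X + t. Camera axes: x right, y down, z forward; pixel columns grow to the right and rows downward; lengths in m; the calibration is good to about 2 mm. A picture is of the moment at which its call begins: read the wrist's pose just before it. camera_params takes no time and is no camera call; for the wrist camera it gives the pose at the moment of the call.
- close_job(): hands the job in; it is judged then, once.
The state is a dict: "time_s": time; "q": joint angles; "qvel": joint speeds; "joint_efforts": joint torques, N m; "position": TCP position; "tool_rot": TCP orientation; "ft_force": force on the tool from outside, world axes, zero at the start; "wrist_torque": the same for the moment, N m; "grip_width": finger opening in m; "gripper_force": force on a finger pad.
Only numpy, scipy, OpenCV 4.12 (cv2) and the standard library are available. Lean on these libraries where they do the work, as an engineer would, in place of code of your own. Each camera call takes 0.05 s, during which the arm holds its last target. There are 200 camera calls.

## Working session

There is one attempt and no reset: what is moved stays moved. The work goes in short steps, Python scripts to look and compute and a shell command to move; the robot and the scene stay as the last step left them, time stands still between calls to the robot, and variables do not carry over. Pictures are saved under pics/ and viewed, at most 10 in all, crops included, and the job is handed in when it is done.

```bash
ls; mkdir -p pics; cat > h.py <<'E'
import numpy as np, cv2
from rig import observe, get_image, camera_params, grasp_offset
def cloud(name):
    p=camera_params(name); im,d=get_image(name)
    K=np.array(p["K"]);k1=p["k1"];R=np.array(p["R"]);t=np.array(p["t"])
    v,u=np.mgrid[0:384,0:512].astype(float)
    xd=(u-K[0,2])/K[0,0]; yd=(v-K[1,2])/K[1,1]
    x,y=xd.copy(),yd.copy()
    for _ in range(20):
        s=1+k1*(x*x+y*y); x=xd/s;y=yd/s
    X=np.stack([x*d,y*d,d],-1)
    P=(X-t)@R
    P[d<=0]=np.nan
    return im,P
E
python3 - <<'E'
from h import *
print(grasp_offset, observe()["tool_rot"])
ims=[]
for n in("scene","side","wrist"):
    im,P=cloud(n); np.savez(f"pics/{n}0.npz",im=im,P=P); cv2.imwrite(f"pics/{n}0.png",im[:,:,::-1])
    print(n,np.isfinite(P[...,0]).mean(),camera_params(n)["t"],-np.array(camera_params(n)["R"]).T@camera_params(n)["t"])
E
```

```text
pics
0.0187 [[ 9.47514632e-07  9.99998975e-01 -1.43201599e-03]
 [ 9.99999960e-01 -5.42225318e-07  2.83020465e-04]
 [ 2.83019398e-04 -1.43201620e-03 -9.99998935e-01]]
scene 0.9958292643229166 [-0.44240774  0.33406939  0.76288607] [ 0.0515981  -0.53685702  0.77359181]
side 0.9957326253255209 [0.46468677 0.29783822 0.98531635] [0.12880431 0.73247021 0.84993327]
wrist 0.9914042154947916 [-0.54846333 -0.03405455  0.3783526 ] [0.5491804  0.06800723 0.37269066]
```

View pics/scene0.png

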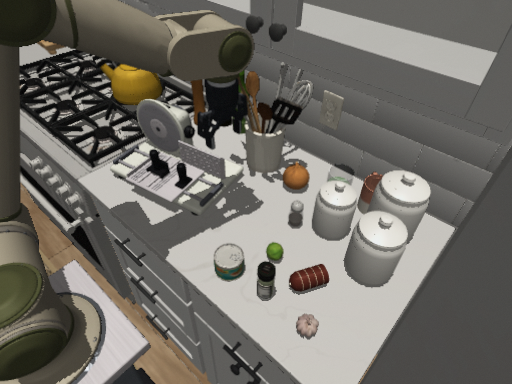

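View pics/side0.png

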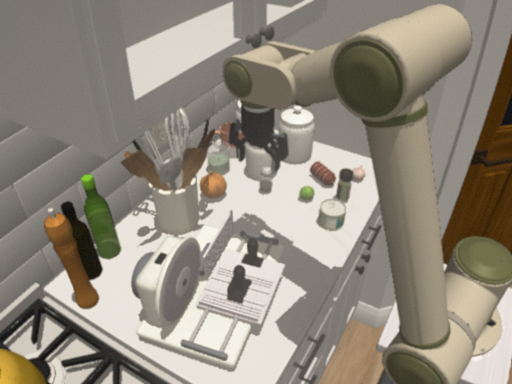

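Scene: slicer at (175,160), with the dark pusher knob at about (158,158) and the handle at (184,175). Salami at (308,278), lime (275,250), jar (266,280), garlic (308,325). Side: blade at (180,280), handles at (240,285) and (252,250). Next I'll build a top-down map from the depth clouds.

```bash
python3 - <<'E'
from h import *
S=2.0 # px/mm*... 1px = 2mm for whole ; 
Q=[];C=[]
for n in("scene","side"):
    z=np.load(f"pics/{n}0.npz"); Q.append(z["P"].reshape(-1,3)); C.append(z["im"].reshape(-1,3))
Q=np.vstack(Q);C=np.vstack(C)
m=np.isfinite(Q[:,0])&(Q[:,0]>.25)&(Q[:,0]<.85)&(Q[:,1]>-.4)&(Q[:,1]<.4)&(Q[:,2]>-.02)&(Q[:,2]<.25)
Q=Q[m];C=C[m]; o=np.argsort(Q[:,2]);Q=Q[o];C=C[o]
img=np.zeros((600,800,3),np.uint8)
r=((.85-Q[:,0])*1000).astype(int);c=((.4-Q[:,1])*1000).astype(int)
img[r,c]=C[:,::-1]; img=cv2.dilate(img,np.ones((3,3)))
for k in range(0,800,100): cv2.putText(img,f"{.4-k/1000:.1f}",(k,10),0,.35,(0,0,255)); cv2.line(img,(k,0),(k,600),(0,0,255),1)
for k in range(50,600,100): cv2.putText(img,f"{.85-k/1000:.1f}",(0,k),0,.35,(0,0,255)); cv2.line(img,(0,k),(800,k),(0,0,255),1)
cv2.imwrite("pics/top.png",img)
# salami by red mask
for n in("scene","side"):
    z=np.load(f"pics/{n}0.npz");im=z["im"];P=z["P"]
    h=cv2.cvtColor(im,cv2.COLOR_RGB2HSV)
    mk=((h[...,0]<8)|(h[...,0]>170))&(h[...,1]>90)&(h[...,2]>30)&(abs(P[...,1]+.2)<.25)&(P[...,2]<.07)&(P[...,2]>.004)&(P[...,0]<.75)
    mk=cv2.morphologyEx(mk.astype(np.uint8),cv2.MORPH_CLOSE,np.ones((5,5)))
    nn,l,st,ce=cv2.connectedComponentsWithStats(mk); i=1+np.argmax(st[1:,4]); p=P[l==i]; p=p[np.isfinite(p[:,0])]
    xy=p[:,:2]; c0=xy.mean(0); w,v=np.linalg.eigh(np.cov((xy-c0).T)); a=v[:,1]; s=(xy-c0)@a;b=(xy-c0)@v[:,0]
    print(n,st[i],ce[i],c0,"axis",a,np.degrees(np.arctan2(a[1],a[0])),np.percentile(s,[0.5,99.5]),np.percentile(b,[1,99]),"z",np.percentile(p[:,2],[1,99]))
E
```

```text
scene [290 264  39  27 716] [308.93854749 277.70391061] [ 0.48863223 -0.33620419] axis [-0.85236637  0.52294509] 148.46998964087237 [-0.04553378  0.04338898] [-0.02513217  0.01572629] z [0.01963787 0.04977509]
side [312 163  22  18 150] [323.55333333 171.26666667] [ 0.49518115 -0.32010617] axis [-0.9021583   0.43140515] 154.44323214739634 [-0.04574752  0.03995569] [-0.01266743  0.01342062] z [0.03582623 0.0524484 ]
```

View pics/top.png

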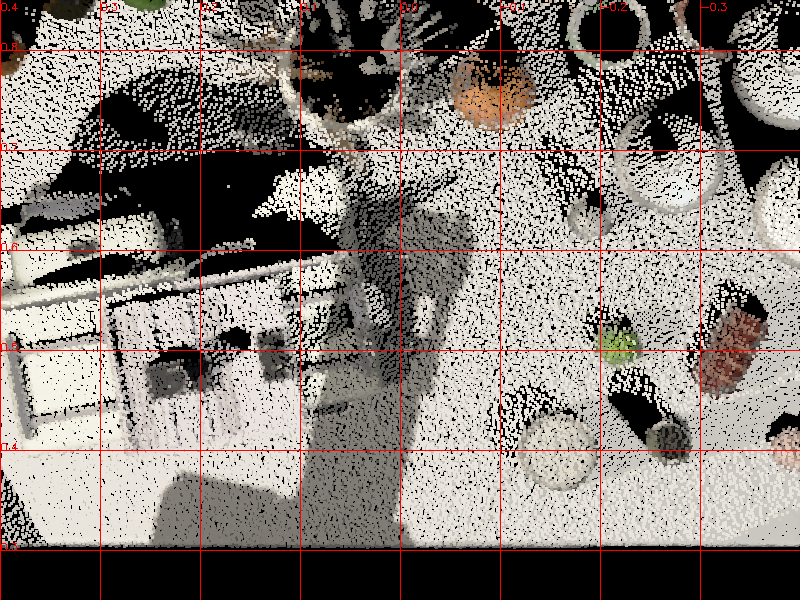

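The map shows the slicer yawed about +8°, with the handle near (0.495,0.125) and the pusher knob near (0.475,0.235). The salami is near (0.495,-0.33). Next I'll zoom in and fit the slicer frame.

```bash
python3 - <<'E'
from h import *
A=cv2.imread("pics/scene0.png");B=cv2.imread("pics/side0.png")
f=lambda I,x,y,w,h,s:cv2.resize(I[y:y+h,x:x+w],(int(w*s),int(h*s)),interpolation=cv2.INTER_CUBIC)
top=np.hstack([f(A,105,90,140,120,2.86)[:340,:400],f(B,130,200,160,136,2.5)[:340,:400]])
bot=np.hstack([f(A,280,250,60,38,6.6)[:250,:396],f(B,300,150,60,38,6.6)[:250,:396]])
bot=np.pad(bot,((0,0),(0,800-bot.shape[1]),(0,0)))
cv2.imwrite("pics/zoom.png",np.vstack([top,bot]))
out={}
for n in("scene","side"):
    z=np.load(f"pics/{n}0.npz");im=z["im"];P=z["P"]; Q=P.reshape(-1,3);C=im.reshape(-1,3).astype(int)
    box=(Q[:,0]>.38)&(Q[:,0]<.7)&(Q[:,1]>-.02)&(Q[:,1]<.42)
    dark=C.max(1)<85
    for lo,hi,nm in((.123,.133,"handletop"),(.134,.145,"knobtop"),(.07,.12,"stems")):
        m=box&dark&(Q[:,2]>lo)&(Q[:,2]<hi)&(Q[:,0]<.53)
        q=Q[m]
        for a,b,k in((.06,.17,"h"),(.19,.3,"p")):
            s=q[(q[:,1]>a)&(q[:,1]<b)]
            if len(s)>3: print(n,nm,k,len(s),s.mean(0).round(4),s.min(0).round(3),s.max(0).round(3))
    # gauge plate
    m=box&(Q[:,2]>.07)&(Q[:,2]<.122)&(Q[:,0]>.535)&(Q[:,0]<.64)&(Q[:,1]<.27)
    s=Q[m]
    if len(s)>20:
        l=cv2.fitLine(s[:,:2].astype(np.float32),cv2.DIST_HUBER,0,.01,.01).ravel(); print(n,"plate",len(s),l,np.degrees(np.arctan2(l[1],l[0])),s.min(0),s.max(0))
        d=(s[:,:2]-l[2:])@np.array([-l[1],l[0]]); print(" spread",np.percentile(d,[2,50,98]))
    m=box&(Q[:,2]>.03)&(Q[:,2]<.065)&(abs(Q[:,1]-.2)<.12)&(abs(Q[:,0]-.48)<.06); print(n,"tray hist",np.histogram(Q[m,2],np.arange(.03,.067,.003))[0])
    m=(abs(Q[:,0]-.4)<.06)&(abs(Q[:,1]+.05)<.15)&(abs(Q[:,2])<.02); print(n,"table z",np.median(Q[m,2]))
E
```

```text
scene handletop h 33 [0.4908 0.1216 0.1252] [0.481 0.112 0.123] [0.502 0.133 0.128]
scene handletop p 27 [0.4642 0.2112 0.1279] [0.455 0.205 0.123] [0.48  0.218 0.133]
scene knobtop p 27 [0.4667 0.2165 0.1369] [0.458 0.209 0.134] [0.477 0.226 0.139]
scene stems h 103 [0.4858 0.1164 0.0969] [0.478 0.11  0.07 ] [0.502 0.129 0.12 ]
scene stems p 173 [0.4712 0.2099 0.0892] [0.449 0.19  0.07 ] [0.492 0.243 0.119]
scene plate 803 [ 0.13932574 -0.9902466   0.5711293   0.18091029] -81.991165 [0.55762017 0.05214042 0.07019143] [0.63358784 0.26955542 0.12199879]
 spread [-0.00536816  0.0004591   0.05615502]
scene tray hist [ 10  61 181  19  10  26  33 475 459 114 110  34]
scene table z -0.0005040657144784938
side handletop h 51 [0.4913 0.1301 0.1277] [0.48  0.12  0.123] [0.503 0.139 0.132]
side handletop p 32 [0.4645 0.2299 0.129 ] [0.458 0.223 0.123] [0.475 0.235 0.133]
side knobtop p 51 [0.4688 0.2256 0.1389] [0.46  0.216 0.134] [0.477 0.235 0.143]
side stems h 122 [0.4886 0.1347 0.0943] [0.48  0.123 0.07 ] [0.501 0.14  0.12 ]
side stems p 311 [0.4691 0.2315 0.0845] [0.451 0.194 0.07 ] [0.486 0.257 0.12 ]
side plate 724 [ 0.1259015  -0.9920427   0.57389206  0.18158045] -82.76717 [0.56135484 0.05382611 0.07001383] [0.61067217 0.26990078 0.12190561]
 spread [-6.36263954e-03  8.83469160e-05  2.89740088e-02]
side tray hist [   0    8  213  435   58   43   80  132 1009  953  242  150]
side table z 0.0022331945676421633
```

View pics/zoom.png

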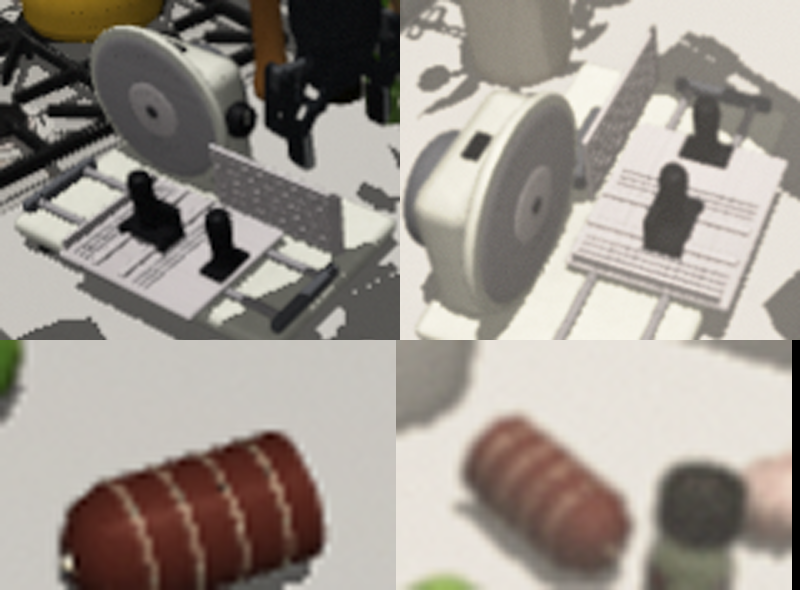

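The salami's rounded end is toward the robot: lower-left in the scene crop, lower-right in the side crop. The cut end therefore points about yaw -30°. The slicer yaw is about 7.6°, the carriage value about 0.075 and the pusher value about 0.046. I'll start by going above the handle with the fingers closing along the slicer's y.

```bash
python3 -m handwheel '[[[0.252,-0.117,0.02],[0,0,-0.542]],[[0.252,-0.117,0.02],[0,0,-0.542]],[[0.252,-0.117,0.02],[0,0,-0.542]],[[0.252,-0.117,0.02],[0,0,-0.542]],[[0.252,-0.117,0.02],[0,0,-0.542]],[[0.252,-0.117,0.02],[0,0,-0.542]],[[0.252,-0.117,0.02],[0,0,-0.542]],[[0.252,-0.117,0.02],[0,0,-0.542]],[[0.252,-0.117,0.02],[0,0,-0.542]],[[0.252,-0.117,0.02],[0,0,-0.542]]]' 0.8 30; cat > st.py <<'E'
from h import *
s=observe();R=np.array(s["tool_rot"]);p=np.array(s["position"])
print("t",s["time_s"],"p",p.round(4),"yaw y",np.degrees(np.arctan2(R[1,1],R[0,1])).round(2),"tilt",np.degrees(np.arccos(-R[2,2])).round(2),"F",np.round(s["ft_force"],1),"w",round(s["grip_width"],4),"g",s["gripper_force"],"q",np.round(s["q"],0))
E
python3 st.py
```

```text
time_s: 1.15
position: [0.4913, 0.126, 0.2211]
tool_rot: [[-0.998, 0.065, -0.001], [0.065, 0.998, -0.0], [0.001, -0.0, -1.0]]
ft_force: [0.5, -0.0, 0.0]
grip_width: 0.0682
gripper_force: 0.0
t 1.15 p [0.4913 0.126  0.2211] yaw y 86.3 tilt 0.03 F [ 0.5 -0.   0. ] w 0.0682 g 0.0 q [  1.  18.  82.  -0.  80. -85.]
```

```bash
python3 -m handwheel '[[[0,0,0],[0,0,-0.063]],[[0,0,0],[0,0,-0.063]],[[0,0,0],[0,0,-0.063]],[[0,0,0],[0,0,-0.063]]]' >/dev/null; python3 st.py; python3 - <<'E'
from h import *
im,P=cloud("wrist"); cv2.imwrite("pics/w1.png",im[:,:,::-1])
Q=P.reshape(-1,3);C=im.reshape(-1,3).astype(int)
d=(C.max(1)<85)&np.isfinite(Q[:,0])
for nm,lo,hi,a,b in(("handle",.118,.135,.06,.17),("knob",.13,.146,.18,.28)):
    s=Q[d&(Q[:,2]>lo)&(Q[:,2]<hi)&(Q[:,1]>a)&(Q[:,1]<b)&(Q[:,0]<.53)]
    if len(s): print(nm,len(s),s.mean(0).round(4),((s.min(0)+s.max(0))/2).round(4),np.ptp(s,axis=0).round(3))
s=Q[(Q[:,2]>.1)&(Q[:,2]<.126)&(Q[:,0]>.54)&(Q[:,1]<.25)]
if len(s)>10:
  l=cv2.fitLine(s[:,:2].astype(np.float32),cv2.DIST_HUBER,0,.01,.01).ravel();print("plate",len(s),l,np.degrees(np.arctan2(l[1],l[0])),s.min(0),s.max(0))
E
```

```text
t 1.55 p [0.4914 0.126  0.2212] yaw y 97.19 tilt 0.02 F [ 0.4 -0.7  0.4] w 0.0684 g 0.0 q [  1.  18.  82.  -0.  80. -96.]
handle 551 [0.4898 0.1269 0.125 ] [0.491  0.1274 0.1234] [0.025 0.025 0.011]
knob 572 [0.4676 0.2189 0.1361] [0.468  0.2205 0.1349] [0.023 0.024 0.01 ]
plate 2137 [ 0.18628636 -0.9824955   0.5738183   0.14811857] -79.263855 [0.56258044 0.06821369 0.10000254] [0.59459284 0.2041562  0.12493129]
```

View pics/w1.png

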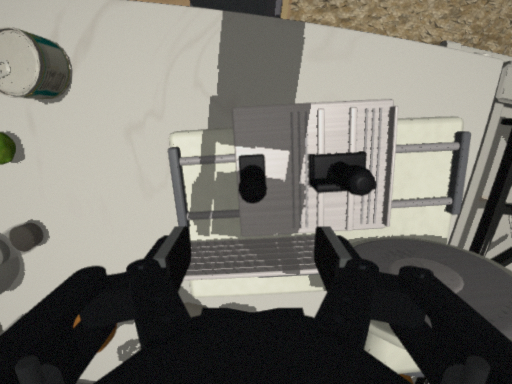

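Wrist view: handle at (252,182), knob at (358,180), tray spanning roughly (235,105)–(395,235) and plate at (250,255). Next I'll refine the yaw from straight edges.

```bash
python3 - <<'E'
from h import *
im,P=cloud("wrist"); np.savez("pics/w1.npz",im=im,P=P)
def fit(s,nm):
    l=cv2.fitLine(s[:,:2].astype(np.float32),cv2.DIST_HUBER,0,.01,.01).ravel(); a=np.degrees(np.arctan2(l[1],l[0]))%180
    print(nm,len(s),"yaw",a.round(2),"pt",l[2:],"z",np.median(s[:,2]))
W=np.load("pics/w1.npz")["P"]
ns={"w":W,"sc":np.load("pics/scene0.npz")["P"],"si":np.load("pics/side0.npz")["P"]}
for k,P in ns.items():
    Q=P.reshape(-1,3)
    c=np.array([.5725,.181]);n=np.array([.991,.133]);d=(Q[:,:2]-c)@n
    for lo,hi in((.08,.1),(.1,.12),(.119,.13)):
        m=(abs(d)<.012)&(Q[:,2]>lo)&(Q[:,2]<hi)&(Q[:,1]<.21)&(Q[:,1]>.05)
        if m.sum()>20: fit(Q[m],k+f" plate{lo}"); q=Q[m][:,:2]@n; print("   x' pct",np.percentile(q,[5,50,95]).round(4))
    m=(Q[:,2]>.047)&(Q[:,2]<.064)&(Q[:,1]>.06)&(Q[:,1]<.34)&(Q[:,0]>.39)&(Q[:,0]<.59)
    q=Q[m][:,:2]
    best=min(np.arange(3,14,.25),key=lambda a:sum(np.ptp(np.percentile(q@v,[1,99])) for v in (np.array([np.cos(np.radians(a)),np.sin(np.radians(a))]),np.array([-np.sin(np.radians(a)),np.cos(np.radians(a))]))))
    a=np.radians(best);u=q@[np.cos(a),np.sin(a)];v=q@[-np.sin(a),np.cos(a)]
    print(k,"tray yaw",best,np.percentile(u,[1,99]).round(4),np.percentile(v,[1,99]).round(4))
# wrist tray left/right/user edges by row scan
g=cv2.cvtColor(im,cv2.COLOR_RGB2GRAY)
for (u0,v0),(u1,v1),nm in(((245,108),(392,100),"user edge"),((320,115),(323,222),"rib a"),((174,152),(184,222),"bar R"),((466,138),(460,210),"bar L")):
    a=W[v0-1:v0+3,u0-1:u0+2].reshape(-1,3);b=W[v1-1:v1+3,u1-1:u1+2].reshape(-1,3)
    a=np.nanmedian(a,0);b=np.nanmedian(b,0);print(nm,a.round(4),b.round(4),np.degrees(np.arctan2(b[1]-a[1],b[0]-a[0])).round(2))
E
```

```text
w plate0.08 1077 yaw 100.67 pt [0.57537746 0.13738577] z 0.09004214432786199
   x' pct [0.5852 0.5884 0.5919]
w plate0.1 1319 yaw 100.67 pt [0.57555866 0.13810721] z 0.11127285335615525
   x' pct [0.5857 0.5888 0.5923]
w plate0.119 890 yaw 100.49 pt [0.5769396  0.13967066] z 0.1225056850141927
   x' pct [0.5866 0.5908 0.5958]
w tray yaw 8.5 [0.4254 0.5933] [-0.0038  0.2394]
sc plate0.08 204 yaw 100.84 pt [0.57542187 0.14114806] z 0.0900995580930451
   x' pct [0.5854 0.5896 0.5947]
sc plate0.1 222 yaw 100.57 pt [0.5780668  0.12785235] z 0.1110243798289823
   x' pct [0.5856 0.5901 0.5942]
sc plate0.119 100 yaw 100.59 pt [0.5789247  0.12921149] z 0.12195648519459869
   x' pct [0.5861 0.5912 0.5965]
sc tray yaw 8.0 [0.4223 0.5944] [-0.0044  0.2464]
si plate0.08 147 yaw 100.49 pt [0.5781521  0.13732272] z 0.09005282929522058
   x' pct [0.5879 0.5911 0.5952]
si plate0.1 185 yaw 100.42 pt [0.5780385  0.13786376] z 0.10985687113960507
   x' pct [0.5878 0.5911 0.595 ]
si plate0.119 153 yaw 100.32 pt [0.58206016 0.12387986] z 0.12543372794343438
   x' pct [0.5887 0.5931 0.5978]
si tray yaw 7.5 [0.4237 0.5932] [0.007  0.2649]
user edge [0.4176 0.1095 0.0541] [0.3874 0.2703 0.053 ] 100.65
rib a [0.4149 0.1915 0.0602] [0.5382 0.219  0.059 ] 12.57
bar R [0.4767 0.0336 0.051 ] [0.5624 0.0504 0.0511] 11.06
bar L [0.4154 0.3727 0.0511] [0.5113 0.4216 0.0209] 27.0
```

Four straight edges agree on a slicer yaw of 10.6°, so the carriage value is about 0.08. I'll correct the yaw, descend and grip the handle.

```bash
python3 -m handwheel '[[[0,0,0.08],[0,0,-0.019]],[[0,0,0.16],[0,0,-0.019]],[[0,0,0.22],[0,0,-0.019]],[[0,0,0.25],[0,0,-0.019]],[[0,0,0.25],[0,0,-0.019]]]' >/dev/null; python3 st.py; python3 -m handwheel '[[[0,0,0],[0,0,0]],[[0,0,0],[0,0,0]],[[0,0,0],[0,0,0]],[[0,0,0],[0,0,0]],[[0,0,0],[0,0,0]],[[0,0,0],[0,0,0]]]' 0 35 >/dev/null; python3 st.py
```

```text
t 2.15 p [0.4905 0.1259 0.0945] yaw y 100.66 tilt 0.25 F [0.7 1.3 0.2] w 0.0682 g 0.0 q [   1.   26.   93.   -0.   61. -100.]
t 2.75 p [0.492  0.1261 0.0976] yaw y 100.7 tilt 0.14 F [-0.3  0.8  4.5] w 0.0259 g 34.18137425556779 q [   1.   26.   93.    0.   61. -100.]
```

Gripped. Now I'll slide 70 mm along the slicer's -y.

```bash
python3 -m handwheel '[[[0,-0.02,0],[0,0,0]],[[0,-0.04,0],[0,0,0]],[[0,-0.06,0],[0,0,0]],[[0,-0.08,0],[0,0,0]],[[0,-0.1,0],[0,0,0]],[[0,-0.12,0],[0,0,0]],[[0,-0.14,0],[0,0,0]],[[0,-0.14,0],[0,0,0]]]' >/dev/null; python3 st.py; python3 -m handwheel '[[[0,-0.006,0],[0,0,0]],[[0,-0.012,0],[0,0,0]],[[0,-0.012,0],[0,0,0]]]' >/dev/null; python3 st.py
```

```text
t 3.55 p [0.5051 0.0565 0.0976] yaw y 100.66 tilt 0.12 F [-1.1 -2.2  5.8] w 0.0255 g 34.50185012072325 q [  -7.   26.   93.   -0.   61. -108.]
t 3.85 p [0.5059 0.0517 0.0976] yaw y 100.69 tilt 0.12 F [-1.6  3.8  6.6] w 0.0256 g 34.61961541324854 q [  -8.   26.   93.    0.   61. -108.]
```

```bash
for i in 1 2 3; do python3 -m handwheel '[[[0,-0.006,0],[0,0,0]],[[0,-0.006,0],[0,0,0]]]' >/dev/null; python3 st.py; done
```

```text
t 4.05 p [0.5065 0.0489 0.0976] yaw y 100.69 tilt 0.13 F [-2.4  3.3  6.3] w 0.0258 g 34.63198084384203 q [  -8.   26.   92.    0.   61. -109.]
t 4.25 p [0.5066 0.048  0.0975] yaw y 100.67 tilt 0.31 F [-1.5 16.1  7.7] w 0.0256 g 35.173255540430546 q [  -8.   26.   92.    0.   61. -109.]
t 4.45 p [0.5066 0.0479 0.0975] yaw y 100.67 tilt 0.6 F [-2.6 33.5  8.8] w 0.0258 g 36.36225823312998 q [  -8.   26.   92.    1.   62. -109.]
```

Reached the stop (33 N reaction). I'll ease off, release, rise and move above the knob.

```bash
python3 -m handwheel '[[[0,0.008,0],[0,0,0]],[[0,0.008,0],[0,0,0]]]' >/dev/null; python3 st.py;  python3 -m handwheel '[[[0,0,0],[0,0,0]],[[0,0,0],[0,0,0]],[[0,0,0],[0,0,0]],[[0,0,0],[0,0,0]],[[0,0,-0.05],[0,0,0]],[[0,0,-0.13],[0,0,0]],[[0,0,-0.2],[0,0,0]],[[0,0,-0.24],[0,0,0]],[[0,0,-0.24],[0,0,0]]]' 0.8 >/dev/null; python3 st.py
python3 -m handwheel '[[[0.01,0.08,0],[0,0,0]],[[0.01,0.16,0],[0,0,0]],[[0.012,0.196,0],[0,0,0]],[[0.012,0.196,0],[0,0,0]]]' >/dev/null; python3 st.py
python3 - <<'E'
from h import *
im,P=cloud("wrist"); cv2.imwrite("pics/w2.png",im[:,:,::-1])
Q=P.reshape(-1,3);C=im.reshape(-1,3).astype(int)
d=(C.max(1)<85)&np.isfinite(Q[:,0])
for nm,lo,hi,a,b in(("handle",.118,.135,.0,.09),("knob",.13,.146,.1,.2)):
    s=Q[d&(Q[:,2]>lo)&(Q[:,2]<hi)&(Q[:,1]>a)&(Q[:,1]<b)&(Q[:,0]<.53)]
    if len(s): print(nm,len(s),((s.min(0)+s.max(0))/2).round(4),np.ptp(s,axis=0).round(3))
E
```

```text
t 4.65 p [0.5066 0.0481 0.0976] yaw y 100.73 tilt 0.16 F [-1.3  9.8  6. ] w 0.0258 g 35.32419428229332 q [  -8.   26.   92.    0.   61. -109.]
t 5.55 p [0.5076 0.0461 0.219 ] yaw y 100.69 tilt 0.33 F [1.  1.2 0.1] w 0.0683 g 0.0 q [  -8.   18.   82.   -0.   79. -109.]
t 5.95 p [0.4814 0.1433 0.2153] yaw y 100.87 tilt 0.11 F [-0.1 -1.5 -0.2] w 0.0682 g 0.0 q [  3.  18.  83.   0.  79. -98.]
handle 543 [0.5052 0.0499 0.1233] [0.024 0.023 0.011]
knob 608 [0.4827 0.1437 0.1349] [0.023 0.024 0.01 ]
```

View pics/w2.png

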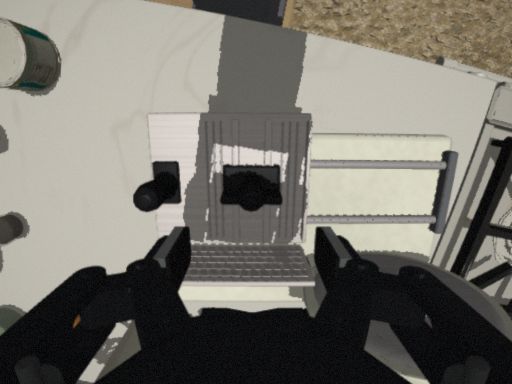

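The carriage is at the stop: handle (155,190), knob (250,190). Now I'll grip the knob and draw the pusher back.

```bash
python3 -m handwheel '[[[-0.002,0,0.08],[0,0,0]],[[-0.002,0,0.16],[0,0,0]],[[-0.002,0,0.205],[0,0,0]],[[-0.002,0,0.215],[0,0,0]],[[-0.002,0,0.215],[0,0,0]]]' >/dev/null; python3 st.py; python3 -m handwheel '[[[0,0,0],[0,0,0]],[[0,0,0],[0,0,0]],[[0,0,0],[0,0,0]],[[0,0,0],[0,0,0]],[[0,0,0],[0,0,0]],[[0,0,0],[0,0,0]]]' 0 30 >/dev/null; python3 st.py
python3 -m handwheel '[[[0.02,0,0],[0,0,0]],[[0.04,0,0],[0,0,0]],[[0.06,0,0],[0,0,0]],[[0.08,0,0],[0,0,0]],[[0.094,0,0],[0,0,0]],[[0.1,0,0],[0,0,0]],[[0.1,0,0],[0,0,0]]]' >/dev/null; python3 st.py;python3 -m handwheel '[[[0.006,0,0],[0,0,0]],[[0.006,0,0],[0,0,0]]]' >/dev/null; python3 st.py;
```

```text
t 6.5 p [0.4836 0.141  0.1085] yaw y 100.64 tilt 0.07 F [ 0.4  0.6 -0.4] w 0.0684 g 0.0 q [  3.  25.  92.  -0.  63. -98.]
t 7.1 p [0.4838 0.1425 0.11  ] yaw y 100.71 tilt 0.15 F [-1.6  3.2  5.6] w 0.025 g 29.262112341821194 q [  3.  25.  92.   0.  63. -98.]
t 7.8 p [0.4344 0.1332 0.11  ] yaw y 100.7 tilt 0.16 F [-2.4  5.5  7.6] w 0.0253 g 29.824743792414665 q [  2.  20. 100.   0.  60. -99.]
t 8.0 p [0.4319 0.1327 0.11  ] yaw y 100.7 tilt 0.2 F [-0.8  5.1  5.8] w 0.0252 g 29.745260886847973 q [  2.  20. 100.   0.  59. -99.]
```

```bash
python3 -m handwheel '[[[0.006,-0.001,0],[0,0,0]],[[0.006,-0.001,0],[0,0,0]]]' >/dev/null; python3 st.py;python3 -m handwheel '[[[0.004,0,0],[0,0,0]],[[0.004,0,0],[0,0,0]]]' >/dev/null; python3 st.py;
```

```text
t 8.2 p [0.4305 0.1324 0.1101] yaw y 100.67 tilt 0.43 F [ 4.7 10.8  0. ] w 0.0253 g 30.2523850556463 q [  2.  20. 101.   0.  59. -99.]
t 8.4 p [0.4303 0.1323 0.1102] yaw y 100.65 tilt 0.66 F [14.  14.1 -6.3] w 0.025 g 30.410982314497232 q [  2.  20. 101.   0.  59. -99.]
```

The pusher is fully back. I'll release, rise and move over the salami, turning to about yaw 60.

```bash
python3 -m handwheel '[[[-0.008,0,0],[0,0,0]],[[-0.008,0,0],[0,0,0]]]' >/dev/null; python3 st.py; python3 -m handwheel '[[[0,0,0],[0,0,0]],[[0,0,0],[0,0,0]],[[0,0,0],[0,0,0]],[[0,0,0],[0,0,0]],[[0,0,-0.05],[0,0,0]],[[0,0,-0.13],[0,0,0]],[[0,0,-0.21],[0,0,0]],[[0,0,-0.25],[0,0,0]],[[0,0,-0.25],[0,0,0]]]' 0.8 >/dev/null; python3 st.py
python3 -m handwheel '[[[0.01,-0.09,0],[0,0,0.03]],[[0.01,-0.19,0],[0,0,0.07]],[[0.02,-0.29,0],[0,0,0.11]],[[0.02,-0.39,0],[0,0,0.15]],[[0.03,-0.49,0],[0,0,0.19]],[[0.04,-0.59,0],[0,0,0.22]],[[0.04,-0.69,0],[0,0,0.225]],[[0.05,-0.79,0],[0,0,0.225]],[[0.05,-0.87,0],[0,0,0.225]],[[0.05,-0.91,0],[0,0,0.225]]]' 1 >/dev/null
python3 -m handwheel '[[[0,0,0],[0,0,0]],[[0,0,0],[0,0,0]]]' >/dev/null; python3 st.py
cat > sal.py <<'E'
from h import *
import sys
im,P=cloud("wrist"); cv2.imwrite(f"pics/{sys.argv[1]}.png",im[:,:,::-1])
h=cv2.cvtColor(im,cv2.COLOR_RGB2HSV)
mk=((h[...,0]<10)|(h[...,0]>168))&(h[...,1]>80)&(P[...,2]>.003)&(P[...,2]<.07)
mk=cv2.morphologyEx(mk.astype(np.uint8),cv2.MORPH_CLOSE,np.ones((5,5)))
nn,l,st,ce=cv2.connectedComponentsWithStats(mk); i=1+np.argmax(st[1:,4]); p=P[l==i]; p=p[np.isfinite(p[:,0])]
print(st[i],ce[i],"ztop",np.percentile(p[:,2],99))
q=p[p[:,2]>.024][:,:2].astype(np.float32); (c,wh,a)=cv2.minAreaRect(q); print("rect",c,wh,a)
q=p[p[:,2]>.038][:,:2].astype(np.float32); l=cv2.fitLine(q,cv2.DIST_HUBER,0,.01,.01).ravel(); print("ridge",l,np.degrees(np.arctan2(l[1],l[0])))
ax=l[:2]*np.sign(l[0]); s=(p[:,:2]-l[2:])@ax; t=(p[:,:2]-l[2:])@[-ax[1],ax[0]]
print("along",np.percentile(s,[.3,99.7]),"across",np.percentile(t,[.5,50,99.5]))
print("centre by ends",l[2:]+ax*np.mean(np.percentile(s,[.3,99.7])))
for e,m in(("-x",s<s.min()+.012),("+x",s>s.max()-.012)): print(e,"width",np.ptp(np.percentile(t[m],[2,98])))
E
python3 sal.py w3
```

```text
t 8.6 p [0.4315 0.1326 0.11  ] yaw y 100.7 tilt 0.25 F [-0.   8.6  4.9] w 0.0252 g 31.341755613684654 q [  2.  20. 100.   0.  59. -99.]
t 9.5 p [0.4314 0.1312 0.2364] yaw y 100.7 tilt 0.33 F [ 1.4 -0.1 -0.9] w 0.0685 g 0.0 q [  2.  11.  89.  -0.  80. -99.]
t 10.7 p [ 0.49   -0.32    0.2325] yaw y 60.18 tilt 0.15 F [-0.2  0.2  0.6] w 0.0851 g 0.0 q [ -45.   25.   68.    0.   86. -105.]
[ 227  140   36   73 2319] [244.7054765  176.79258301] ztop 0.0480912344844445
rect (0.49167612195014954, -0.3321114778518677) (0.045149195939302444, 0.08938705176115036) 60.63274383544922
ridge [ 0.87751114 -0.47955626  0.49364838 -0.33272496] -28.656425
along [-0.04647991  0.04184153] across [-2.24488954e-02  8.25106698e-05  2.18862577e-02]
centre by ends [ 0.49161327 -0.33161278]
-x width 0.03353180675966298
+x width 0.04292531730472693
```

View pics/w3.png

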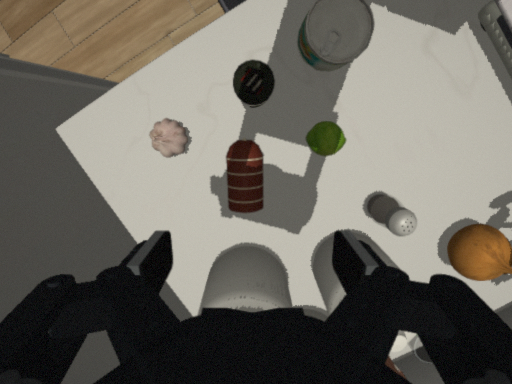

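The rounded end is toward the robot (245,145) and the flat end is at (246,210). Nothing stands beside the salami within the finger span. I'll descend in two stages.

```bash
python3 -m handwheel '[[[0.004,-0.019,0.1],[0,0,-0.0046]],[[0.004,-0.019,0.2],[0,0,-0.0046]],[[0.004,-0.019,0.28],[0,0,-0.0046]],[[0.004,-0.019,0.32],[0,0,-0.0046]],[[0.004,-0.019,0.32],[0,0,-0.0046]],[[0.004,-0.019,0.32],[0,0,-0.0046]]]' >/dev/null; python3 st.py
```

```text
t 11.35 p [ 0.4844 -0.3272  0.0748] yaw y 61.09 tilt 0.05 F [ 0.3 -0.9 -0.5] w 0.0856 g 0.0 q [ -46.   34.   81.    0.   65. -107.]
```

```bash
python3 -m handwheel '[[[0,0,0.05],[0,0,0]],[[0,0,0.1],[0,0,0]],[[0,0,0.13],[0,0,0]],[[0,0,0.141],[0,0,0]],[[0,0,0.141],[0,0,0]]]' >/dev/null; python3 st.py;python3 -m handwheel '[[[0,0,0],[0,0,0]],[[0,0,0],[0,0,0]],[[0,0,0],[0,0,0]],[[0,0,0],[0,0,0]],[[0,0,0],[0,0,0]],[[0,0,0],[0,0,0]]]' 0 35 >/dev/null; python3 st.py
python3 -m handwheel '[[[0,0,-0.06],[0,0,0]],[[0,0,-0.14],[0,0,0]],[[0,0,-0.24],[0,0,0]],[[0,0,-0.34],[0,0,0]],[[0,0,-0.4],[0,0,0]],[[0,0,-0.4],[0,0,0]],[[0,0,-0.4],[0,0,0]]]' >/dev/null; python3 st.py
```

```text
t 11.85 p [ 0.4844 -0.3279  0.0043] yaw y 61.05 tilt 0.08 F [-0.1 -0.3  0.6] w 0.0857 g 0.0 q [ -46.   39.   85.    0.   56. -107.]
t 12.45 p [ 0.4843 -0.328   0.0044] yaw y 61.03 tilt 0.09 F [-0.2  0.9  5.7] w 0.0467 g 35.918617425486445 q [ -46.   39.   85.    0.   56. -107.]
t 13.15 p [ 0.4837 -0.3274  0.203 ] yaw y 61.03 tilt 0.02 F [ 0.2  0.4 -2.1] w 0.0468 g 37.339965496212244 q [ -46.   26.   72.   -0.   82. -107.]
```

Lifted without slip. Now I'll carry it to above the nest.

```bash
python3 -m handwheel '[[[0.03,0.06,0],[0,0,-0.02]],[[0.07,0.14,0],[0,0,-0.05]],[[0.11,0.23,0],[0,0,-0.08]],[[0.15,0.32,0],[0,0,-0.11]],[[0.19,0.41,0],[0,0,-0.14]],[[0.23,0.5,0],[0,0,-0.17]],[[0.28,0.59,0],[0,0,-0.2]],[[0.32,0.68,0],[0,0,-0.22]],[[0.36,0.76,0],[0,0,-0.22]],[[0.39,0.82,0],[0,0,-0.22]]]' >/dev/null
python3 -m handwheel '[[[0,0,0],[0,0,0]],[[0,0,0],[0,0,0]],[[0,0,0],[0,0,0]]]' >/dev/null; python3 st.py
```

```text
t 14.45 p [0.5116 0.1246 0.2023] yaw y 100.58 tilt 0.13 F [ 0.3  0.1 -1.4] w 0.0465 g 37.33585596084595 q [   1.   21.   81.   -0.   78. -100.]
```

```bash
python3 -m handwheel '[[[-0.013,0.045,0],[0,0,0]],[[-0.013,0.045,0.05],[0,0,0]],[[-0.013,0.045,0.1],[0,0,0]],[[-0.013,0.045,0.13],[0,0,0]],[[-0.013,0.045,0.13],[0,0,0]],[[-0.013,0.045,0.13],[0,0,0]]]' >/dev/null; python3 st.py
python3 - <<'E'
from h import *
a=np.radians(10.6);n=np.array([np.cos(a),np.sin(a)]);t=np.array([-n[1],n[0]])
ims=[]
for k in("scene","side","wrist"):
    im,P=cloud(k); ims.append(im[:,:,::-1])
    h=cv2.cvtColor(im,cv2.COLOR_RGB2HSV)
    mk=((h[...,0]<10)|(h[...,0]>168))&(h[...,1]>80)&(P[...,2]>.06)&(P[...,2]<.22)&(abs(P[...,1]-.15)<.1)&(abs(P[...,0]-.5)<.12)
    p=P[mk]; 
    if len(p)<20: print(k,len(p)); continue
    u=p[:,:2]@n;v=p[:,:2]@t
    print(k,len(p),"x'",np.percentile(u,[.5,50,99.5]).round(4),"y'",np.percentile(v,[.5,50,99.5]).round(4),"z",np.percentile(p[:,2],[.5,99.5]).round(4))
f=lambda I,x,y,w,h:cv2.resize(I[y:y+h,x:x+w],(400,300),interpolation=cv2.INTER_CUBIC)
cv2.imwrite("pics/hold.png",np.hstack([f(ims[0],105,90,160,120),f(ims[1],130,170,180,135)]))
E
```

```text
t 15.05 p [0.5145 0.1479 0.1386] yaw y 100.55 tilt 0.0 F [-0.1 -0.3 -1.3] w 0.0468 g 37.295468263328075 q [  3.  25.  85.  -0.  69. -97.]
scene 223 x' [0.4949 0.5109 0.5631] y' [-0.009   0.0399  0.0725] z [0.1211 0.2034]
side 152 x' [0.4988 0.5117 0.5865] y' [0.0471 0.0648 0.0759] z [0.1562 0.1855]
wrist 9900 x' [0.4972 0.5172 0.5518] y' [0.0287 0.0519 0.075 ] z [0.1508 0.1882]
```

View pics/hold.png

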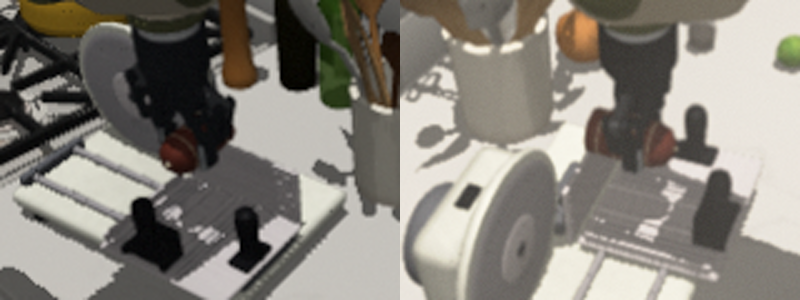

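The salami is held squarely, rounded end toward the pusher. The cut end is about 5 mm from the plate and the centreline is within 1 mm. Lowering.

```bash
python3 -m handwheel '[[[0.002,0,0.04],[0,0,0]],[[0.002,0,0.08],[0,0,0]],[[0.002,0,0.11],[0,0,0]],[[0.002,0,0.13],[0,0,0]],[[0.002,0,0.14],[0,0,0]],[[0.002,0,0.145],[0,0,0]],[[0.002,0,0.145],[0,0,0]]]' >/dev/null; python3 st.py
for i in 1 2 ; do python3 -m handwheel '[[[0,0,0.003],[0,0,0]],[[0,0,0.003],[0,0,0]]]' >/dev/null; python3 st.py; done
```

```text
t 15.9 p [0.5134 0.1486 0.0661] yaw y 100.63 tilt 0.03 F [ 0.2 -0.2 -1.6] w 0.047 g 37.309542540460825 q [  3.  31.  90.  -0.  59. -97.]
t 16.1 p [0.5133 0.1486 0.0646] yaw y 100.63 tilt 0.04 F [ 0.9  0.2 -1.7] w 0.0465 g 37.30948140844703 q [  3.  31.  90.  -0.  59. -97.]
t 16.3 p [0.5131 0.1486 0.0628] yaw y 100.63 tilt 0.0 F [-0.3  0.6 -1.7] w 0.0467 g 37.30920505709946 q [  3.  31.  91.   0.  59. -97.]
```

```bash

for i in 1 2 3; do python3 -m handwheel '[[[0,0,0.002],[0,0,0]],[[0,0,0.002],[0,0,0]]]' >/dev/null; python3 st.py; done
```

```text
t 16.5 p [0.5132 0.1485 0.0618] yaw y 100.63 tilt 0.0 F [-0.1 -0.5 -1.3] w 0.0464 g 37.351927729323506 q [  3.  31.  91.  -0.  58. -97.]
t 16.7 p [0.5134 0.1484 0.0612] yaw y 100.63 tilt 0.05 F [ 0.2 -1.2  3.3] w 0.0466 g 37.76380682364106 q [  3.  31.  91.  -0.  58. -97.]
t 16.9 p [0.5135 0.1483 0.0608] yaw y 100.63 tilt 0.09 F [-3.1 -2.6 10.3] w 0.0468 g 38.55536570772529 q [  3.  31.  91.  -0.  58. -97.]
```

```bash
python3 -m handwheel '[[[0,0,-0.001],[0,0,0]],[[0,0,-0.001],[0,0,0]],[[0,0,-0.001],[0,0,0]],[[0,0,-0.001],[0,0,0]],[[0,0,-0.001],[0,0,0]],[[0,0,-0.001],[0,0,0]]]' 0.9 >/dev/null; python3 st.py
python3 -m handwheel '[[[0,0,-0.03],[0,0,0]],[[0,0,-0.1],[0,0,0]],[[0,0,-0.18],[0,0,0]],[[0,0,-0.26],[0,0,0]],[[0,0,-0.3],[0,0,0]],[[0,0,-0.3],[0,0,0]],[[0,0,-0.3],[0,0,0]]]' >/dev/null; python3 st.py
python3 - <<'E'
from h import *
a=np.radians(10.6);n=np.array([np.cos(a),np.sin(a)]);t=np.array([-n[1],n[0]])
im,P=cloud("wrist"); cv2.imwrite("pics/placed.png",im[:,:,::-1])
h=cv2.cvtColor(im,cv2.COLOR_RGB2HSV)
mk=((h[...,0]<10)|(h[...,0]>168))&(h[...,1]>80)&(P[...,2]>.06)&(P[...,2]<.13)&(abs(P[...,1]-.15)<.1)&(abs(P[...,0]-.5)<.12)
p=P[mk];u=p[:,:2]@n;v=p[:,:2]@t
print(len(p),"x'",np.percentile(u,[.5,50,99.5]).round(4),"y'",np.percentile(v,[.5,50,99.5]).round(4),"ztop",np.percentile(p[:,2],99))
l=cv2.fitLine(p[p[:,2]>.092][:,:2].astype(np.float32),cv2.DIST_HUBER,0,.01,.01).ravel();print("yaw",np.degrees(np.arctan(l[1]/l[0])))
Q=P.reshape(-1,3);C=im.reshape(-1,3).astype(int);d=(C.max(1)<85)&np.isfinite(Q[:,0])
for nm,lo,hi,a,b in(("handle",.118,.135,.0,.09),("knob",.13,.146,.1,.2)):
    s=Q[d&(Q[:,2]>lo)&(Q[:,2]<hi)&(Q[:,1]>a)&(Q[:,1]<b)&(Q[:,0]<.53)]
    if len(s): c=(s.min(0)+s.max(0))/2; print(nm,len(s),c.round(4),np.round([c[:2]@n,c[:2]@t],4))
E
```

```text
t 17.5 p [0.5131 0.1486 0.0603] yaw y 100.63 tilt 0.01 F [-0.2  0.5 -0.3] w 0.077 g 0.0 q [  3.  31.  91.   0.  58. -97.]
t 18.2 p [0.5129 0.1486 0.2098] yaw y 100.63 tilt 0.03 F [ 0.   0.9 -0.2] w 0.0767 g 0.0 q [  3.  21.  79.   0.  80. -97.]
3173 x' [0.4962 0.5377 0.5851] y' [-0.0336  0.0514  0.0742] ztop 0.10461346023439677
yaw 13.424977
handle 621 [0.5048 0.0503 0.1234] [ 0.5055 -0.0435]
knob 798 [0.431  0.1337 0.135 ] [0.4482 0.0521]
```

View pics/placed.png

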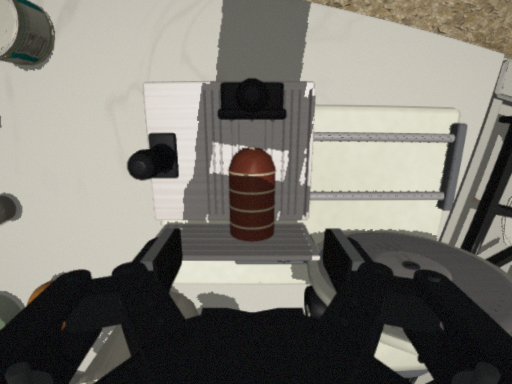

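The salami lies between the ribs at (252,195), straight, with its rounded end to the pusher at (252,100) and the carriage still at the stop. Next I'll go to the knob.

```bash
python3 -m handwheel '[[[0.06,-0.001,0],[0,0,0]],[[0.12,-0.001,0],[0,0,0]],[[0.169,-0.001,0],[0,0,0]],[[0.169,-0.001,0.05],[0,0,0]],[[0.169,-0.001,0.12],[0,0,0]],[[0.169,-0.001,0.18],[0,0,0]],[[0.169,-0.001,0.2],[0,0,0]],[[0.169,-0.001,0.2],[0,0,0]]]' 0.8 >/dev/null; python3 st.py; python3 -m handwheel '[[[0,0,0],[0,0,0]],[[0,0,0],[0,0,0]],[[0,0,0],[0,0,0]],[[0,0,0],[0,0,0]],[[0,0,0],[0,0,0]],[[0,0,0],[0,0,0]]]' 0 25 >/dev/null; python3 st.py
python3 -m handwheel '[[[-0.01,0,0],[0,0,0]],[[-0.02,0,0],[0,0,0]],[[-0.03,0,0],[0,0,0]],[[-0.04,0,0],[0,0,0]],[[-0.046,0,0],[0,0,0]],[[-0.05,0,0],[0,0,0]],[[-0.05,0,0],[0,0,0]]]' >/dev/null; python3 st.py
```

```text
t 19.05 p [0.4294 0.1324 0.109 ] yaw y 100.62 tilt 0.24 F [ 0.1 -0.3 -0.5] w 0.0684 g 0.0 q [  2.  20. 100.   0.  60. -99.]
t 19.65 p [0.4307 0.1327 0.1114] yaw y 100.63 tilt 0.13 F [-0.9 -0.2  5.7] w 0.0253 g 24.24962393939495 q [  2.  20. 100.   0.  60. -99.]
t 20.35 p [0.4554 0.1373 0.1114] yaw y 100.63 tilt 0.12 F [-0.6  0.2  4.3] w 0.0249 g 24.238056410104036 q [  2.  22.  97.   0.  61. -98.]
```

```bash
for i in 1 2 3 4; do python3 -m handwheel '[[[-0.002,0,0],[0,0,0]],[[-0.004,0,0],[0,0,0]],[[-0.004,0,0],[0,0,0]]]' >/dev/null; python3 st.py; done
```

```text
t 20.65 p [0.4571 0.1376 0.1114] yaw y 100.63 tilt 0.1 F [-1.7  0.4  4.8] w 0.0252 g 24.29088905453682 q [  2.  22.  96.   0.  61. -98.]
t 20.95 p [0.459  0.138  0.1114] yaw y 100.64 tilt 0.09 F [-2.   0.1  5.9] w 0.0251 g 24.30487336590886 q [  3.  22.  96.   0.  61. -98.]
t 21.25 p [0.4605 0.1383 0.1113] yaw y 100.64 tilt 0.03 F [-3.1 -0.4  6.9] w 0.0254 g 24.40630833618343 q [  3.  23.  96.   0.  62. -98.]
t 21.55 p [0.4625 0.1386 0.1114] yaw y 100.64 tilt 0.03 F [-3.6 -1.1  7. ] w 0.0249 g 24.407494878396392 q [  3.  23.  95.  -0.  62. -98.]
```

```bash
for i in 1 2 3 4; do python3 -m handwheel '[[[-0.002,0,0],[0,0,0]],[[-0.002,0,0],[0,0,0]]]' >/dev/null; python3 st.py; done
```

```text
t 21.75 p [0.4634 0.1388 0.1113] yaw y 100.64 tilt 0.02 F [-3.3 -0.3  7.5] w 0.0253 g 24.409639919176698 q [  3.  23.  95.  -0.  62. -98.]
t 21.95 p [0.4643 0.139  0.1114] yaw y 100.64 tilt 0.01 F [-4.6 -0.3  7.2] w 0.0253 g 24.446716457605362 q [  3.  23.  95.  -0.  62. -98.]
t 22.15 p [0.4643 0.139  0.1113] yaw y 100.65 tilt 0.13 F [-9.2 -0.6 10.4] w 0.0253 g 24.687716038897634 q [  3.  23.  95.  -0.  62. -98.]
t 22.35 p [0.4644 0.139  0.1113] yaw y 100.66 tilt 0.25 F [-12.8  -3.3  14.1] w 0.0248 g 24.92351995781064 q [  3.  23.  95.  -0.  62. -98.]
```

The pusher stalled at value 0.035, with the salami against the plate. I'll relax the force, release, retreat and verify.

```bash
python3 -m handwheel '[[[0.003,0,0],[0,0,0]],[[0.003,0,0],[0,0,0]]]' >/dev/null; python3 st.py; python3 -m handwheel '[[[0,0,0],[0,0,0]],[[0,0,0],[0,0,0]],[[0,0,0],[0,0,0]],[[0,0,0],[0,0,0]],[[0,0,0],[0,0,0]],[[0,0,-0.04],[0,0,0]],[[0,0,-0.12],[0,0,0]],[[0,0,-0.2],[0,0,0]],[[0,0,-0.25],[0,0,0]],[[0,0,-0.25],[0,0,0]]]' 0.8 >/dev/null; python3 st.py
python3 - <<'E'
from h import *
a=np.radians(10.6);n=np.array([np.cos(a),np.sin(a)]);t=np.array([-n[1],n[0]])
im,P=cloud("wrist"); cv2.imwrite("pics/end.png",im[:,:,::-1])
Q=P.reshape(-1,3);C=im.reshape(-1,3).astype(int);d=(C.max(1)<85)&np.isfinite(Q[:,0])
for nm,lo,hi,a,b in(("handle",.118,.135,.0,.09),("knob",.13,.146,.1,.2)):
    s=Q[d&(Q[:,2]>lo)&(Q[:,2]<hi)&(Q[:,1]>a)&(Q[:,1]<b)&(Q[:,0]<.53)]
    if len(s): c=(s.min(0)+s.max(0))/2; print(nm,len(s),c.round(4),np.round([c[:2]@n,c[:2]@t],4))
E
```

```text
t 22.55 p [0.4643 0.139  0.1113] yaw y 100.65 tilt 0.04 F [-6.5 -1.1  9. ] w 0.0248 g 24.514709254726768 q [  3.  23.  95.  -0.  62. -98.]
t 23.55 p [0.4663 0.1391 0.2386] yaw y 100.64 tilt 0.4 F [0.3 0.1 0. ] w 0.0686 g 0.0 q [  3.  15.  83.   0.  81. -98.]
handle 441 [0.5049 0.0495 0.1233] [ 0.5054 -0.0442]
knob 519 [0.4643 0.1403 0.1349] [0.4822 0.0525]
```

View pics/end.png

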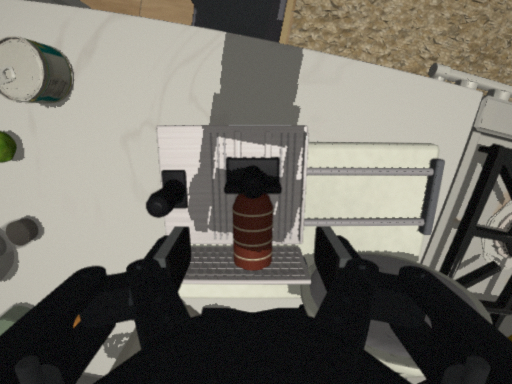

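The cut end is on the plate at (252,268), the pusher is against the rounded end at (255,190), and the carriage is at the stop. Handing in.

```bash
python3 -c "
from rig import close_job
print(close_job())"
```

```text
the job is handed in; nothing more can be done
None
```

The slicer is loaded and handed in at about 24 s: the carriage is at its loading stop, the salami lies between the ribs with its cut end on the gauge plate, and the pusher holds it lightly from the rounded end. No verdict came back from the hand-in.

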